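# Prise open the wide pin box with the flat scraper

## Task

Pick up the flat scraper by its wooden handle, slip its thin blade into the gap under the front edge of the wide box's lid and lever the lid up until it stands open by itself at 40 degrees or more. Then draw the blade out and lay the scraper flat on the bench again, handle and blade both resting on it. Open the lid only with the blade, keeping the gripper off the wide box, do not drop the scraper, and leave the narrow box untouched.

Things in the scene. Friction and masses are not known exactly. Their poses are not given: they have to be found in the camera images.
- scraper: Loose, about 0.12 kg; sizes in mm: dark wooden handle 100 long, 24 wide, 30 high, brass collar; thin steel blade 3 thick, 30 wide, level with its underside. Origin: centre of the handle's underside, on the bench. x runs to the blade: handle x -50..50, blade 50..150 (tip), z 0..3; z up. Balances at x 55: grip the handle's front half, firmly. A rasp (thick narrow bar) lies about 120 to one side.
- wide_box: Wider of two fixed plywood boxes; mm: 110 deep (x), 130 wide (y), 70 high, walls 6. Origin: centre of underside, on the bench; x points from front to hinge side. Front wall (x -55) is 46 high, leaving a gap 24 high, 118 wide under the lid (underside z 70). Lid: 6 thick, 134 wide, from hinge line (x 55, z 70, along y) to x -63, so it overhangs the front by 8. Inside only pins below z 20.
- wide_lid (a joint): Opening angle of the wide box's lid, rad: 0 closed, growing as its front edge rises, stop at 1.75. The lid is light (80 g) and its hinge stiff: it stays at whatever angle it is left, and a push of about 1 to 2 N under its front part moves it.
- narrow_box: The other closed box, same make, depth and height but only 80 mm wide (lid 84 mm): not to be touched. Origin: centre of its underside; x points from its front to its hinge side. It and the wide box stand left and right of the tools, either way round, each turned by up to 18 degrees.
Things that resemble listed ones, but are neither listed nor needed, are in the scene too. Leave any pink or purple look-alike of the scraper alone. What is shaped like the wide_box but orange is not meant.

How it is judged (in metres and radians):
On the way:
1. the scraper is pressing on the wide box's lid while it is part open (beyond 15 degrees) (value of joint wide_lid above 0.26 rad and contact force between scraper and wide_box above 0.2 N), for 0.1 s.
At the end, for the whole second after the job is handed in: The wide box's lid stands open by at least 40 degrees (0.70 rad) and the scraper lies at rest on the bench, clear of the wide box: its origin within 8 mm of the bench top and its handle upright on it within 6 degrees (value of joint wide_lid above 0.7 rad and height (world z) of scraper below 0.008 m and angle between scraper's own z axis and vertical below 0.1 rad and linear speed of scraper below 0.02 m/s and contact force between scraper and wide_box below 0.1 N); the robot touches nothing.
It fails at once if the gripper or arm touches the wide box or its lid (over 0.8 N) (contact force between any of the fingers, the arm and wide_box above 0.8 N).
It fails at once if the narrow box is touched (over 1 N) (contact force between narrow_box and anything else above 1 N).
It fails at once if the scraper is dropped or thrown: it moves faster than 0.6 m/s while the fingers do not hold it (contact force between the fingers and scraper below 0.1 N and linear speed of scraper above 0.6 m/s).
It also fails if it takes over 54 s, if anything falls off the work surface, if the arm or the gripper's body presses on something with over 40 N, if the wrist force passes 120 N, or if a joint passes its speed limit or range.

## Robot

A 6-joint arm with a two-finger parallel gripper is mounted at the origin on the work surface. World frame = base frame: x ahead of the robot, y to its left, z up, the work surface at z = 0. Lengths are in mm, angles in rad, forces in N, time in s.
With the tool pointing down it reaches from about 350 to 875 mm from the base axis. Payload 4.2 kg.
Tool frame: the origin (TCP) lies between the finger pads; the fingertips stand 14 mm ahead of it and the grasp point (between the pads) lies 5 mm behind it; z points along the fingers, y is the line along which they close (so a half turn about z gives the same grasp; the last joint's range is limited). The gripper opens to 85 mm and grips with 20 to 120 N. Pads are 22 mm wide; open, the fingers measure 114 mm over their backs; the gripper's body (76 mm by 85 mm) begins 54 mm behind the grasp point. The pads swing forward as they close: fully open they stand 13 mm farther back than shut.
Start: joints at [-1.023, 0.385, 0.008, 0, -1.194, -0.259], TCP at [178.017, -599.09, 245.312] pointing down, gripper open.
Joint ranges: [-3.14, 3.14], [-1.21, 2.06], [-1.07, 1.41], [-3.16, 2.05], [-2.99, -0.16], [-3.1, 3.1]. Speed limits (rad/s): [2.79, 2.79, 3.14, 3.14, 3.14, 3.14].

## Interface

Orientations are given as a unit quaternion [x, y, z, w].
In Python, from bench import * gives the robot as it stands.
- The arm moves only by the tool carry_out, never from a script. Its argument "motion" is a list of rows, each a list of 7 numbers: the turn, a rotation vector about the tool's x, y, z in rad, then the shift along the tool's x, y, z in mm, then the opening, from -1 (shut) to 1 (fully open), so that 0 is half open. A call has 1 to 5 rows; each row is the pose to reach, as a shift and turn from the pose commanded when the call began, along the tool's axes at that moment; what a row does not reach only later rows make up. A row lasts 1/8 s, in which the tool goes at most 62.5 mm and 10.7 degrees, less where a joint would pass 70% of its speed; a pose out of reach is approached as far as the arm can. A call with a gripper value outside its range is refused whole. The fingers move at their own pace and stop on an object; the grip force is fixed at half the most. Time passes only in rows, so rows that repeat a pose let the fingers close. It gives the time, the measured TCP pose, the force, the opening and the grip force at its end, in the units of the state.
- read_state(): the state, without advancing time (a new reading comes with each control period).
- get_image(name): name is "side" or "top" or "wrist"; returns a dict with "color" (400x640x3 uint8, blue, green, red), "mtx" (3x3 intrinsics, pixels), "position" and "orientation" of the camera in the world. Camera axes: x right, y down, z forward; pixel columns grow to the right and rows downward; lengths in mm; the calibration is good to about 2 mm. A picture is of the moment at which its call begins. There is no depth.
- job_done(): hands the job in; it is judged then, once.
The state is a dict: "clock": time; "joints": joint angles; "joint_vel": joint speeds; "joint_efforts": joint torques, N m; "position": TCP position; "ee_rot": TCP orientation; "contact_force": force on the tool from outside, world axes, zero at the start; "wrist_torque": the same for the moment, N m; "gripper_width": finger opening in mm; "grasp_force": force on a finger pad.
Only numpy, scipy, OpenCV 4.12 (cv2) and the standard library are available. Lean on these libraries where they do the work, as an engineer would, in place of code of your own. Each camera call takes 0.05 s, during which the arm holds its last target. There are 200 camera calls.

## Working session

There is one attempt and no reset: what is moved stays moved. The work goes in short steps, Python scripts to look and compute and a tool call to move; the robot and the scene stay as the last step left them, time stands still between calls to the robot, and variables do not carry over. Pictures are saved under pics/ and viewed, at most 10 in all, crops included, and the job is handed in when it is done.

Besides the shell and the picture viewer there is one more tool, called after ">>>" as name(argument=value, ...) on one line, values as JSON. carry_out: Moves the arm, as the interface text tells. Its arguments: {"type":"object","properties":{"motion":{"type":"array"}},"required":["motion"]}

```bash
ls; mkdir -p pics
cat > h.py <<'E'
import numpy as np, cv2
from bench import *
from scipy.spatial.transform import Rotation as R
def ray(im,u,v):
    d=np.linalg.inv(im["mtx"])@[u,v,1]
    return np.array(im["position"]),R.from_quat(im["orientation"]).apply(d)
def onz(im,u,v,z):
    p,d=ray(im,u,v); return p+d*(z-p[2])/d[2]
def proj(im,P):
    c=R.from_quat(im["orientation"]).inv().apply(np.array(P)-im["position"])
    q=im["mtx"]@c; return q[:2]/q[2]
E
python3 - <<'E'
from h import *
for n in("top","side"):
    im=get_image(n); cv2.imwrite(f"pics/{n}0.png",im["color"]); print(n,im["mtx"].tolist(),im["position"],im["orientation"])
s=read_state(); print(s)
E
```

```text
pics
top [[436.72888047508513, 0.0, 319.83333914611757], [0.0, 436.72888047508513, 196.3618747455977], [0.0, 0.0, 1.0]] [ 355.06892813  -62.3067636  1099.14009428] [ 0.70617703 -0.70433391  0.05329379 -0.04886215]
side [[486.8307317851653, 0.0, 323.3853400001114], [0.0, 486.8307317851653, 197.45238565073018], [0.0, 0.0, 1.0]] [100.42116572 883.34928152 741.50164885] [-0.16992579  0.85654251 -0.47725453  0.09842899]
{'clock': 0.1, 'joints': array([-1.02338614e+00,  3.85499116e-01,  6.75392157e-03, -4.22417756e-04,
       -1.19399911e+00, -2.58598121e-01]), 'joint_vel': array([-0.00091231, -0.00341045,  0.00490703,  0.00221196, -0.0003197 ,
       -0.00013922]), 'joint_efforts': array([-6.25917091e-04, -3.93318844e+01,  1.88929600e+01,  4.19802010e+00,
       -2.58137210e-03,  4.06649487e-07]), 'position': array([ 177.88101197, -598.63624979,  244.31771215]), 'ee_rot': array([-1.43827506e-01,  9.89602274e-01,  9.72952785e-04, -2.01394073e-04]), 'contact_force': array([-0.78424057,  0.01758562,  0.16668953]), 'wrist_torque': array([ 0.04933022,  0.02346351, -0.02337808]), 'grasp_force': 0.0, 'gripper_width': 85.37975303352181}
```

View pics/top0.png

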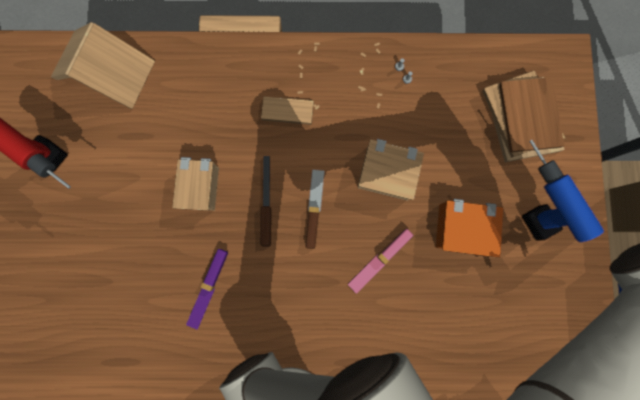

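View pics/side0.png

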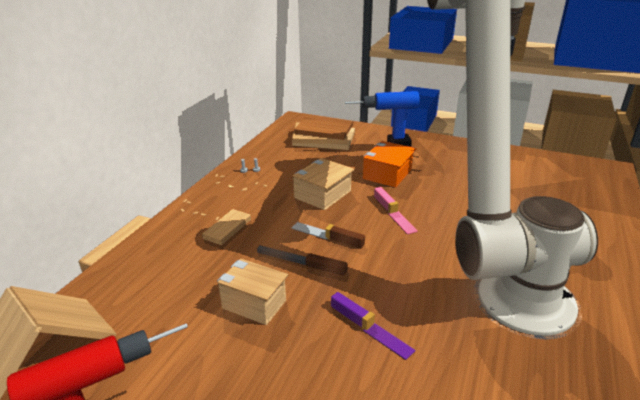

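The top view shows the wide box at about (392,170) with its hinges up-image and its front facing the robot. The narrow box is at (195,184). The scraper has its handle at (312,230) and blade at (317,185), and the rasp is at (266,200). Pink, purple and orange decoys are also visible.

Run:
```python
from h import *
im=get_image("top"); c=im["color"]
cv2.imwrite("pics/crop1.png",cv2.resize(c[120:270,285:435],None,fx=4,fy=4,interpolation=cv2.INTER_CUBIC))
hsv=cv2.cvtColor(c,cv2.COLOR_BGR2HSV)
for p in [(392,165),(330,150),(312,230),(317,185),(316,209),(330,230)]: print(p,hsv[p[1],p[0]])
for n,p,z in[("blade tip",(317,170),3),("blade base",(315,206),3),("handle end",(311,248),30)]: print(n,onz(im,*p,z))
```

```text
(392, 165) [ 16 109 112]
(330, 150) [ 13 146  91]
(312, 230) [ 11 149  87]
(317, 185) [ 84  11 111]
(316, 209) [ 20 145 167]
(330, 230) [ 13 145 127]
blade tip [582.83514589 -61.62604118   3.        ]
blade base [490.0311947  -56.85593014   3.        ]
handle end [383.79928309 -47.64868908  30.        ]
```

View pics/crop1.png

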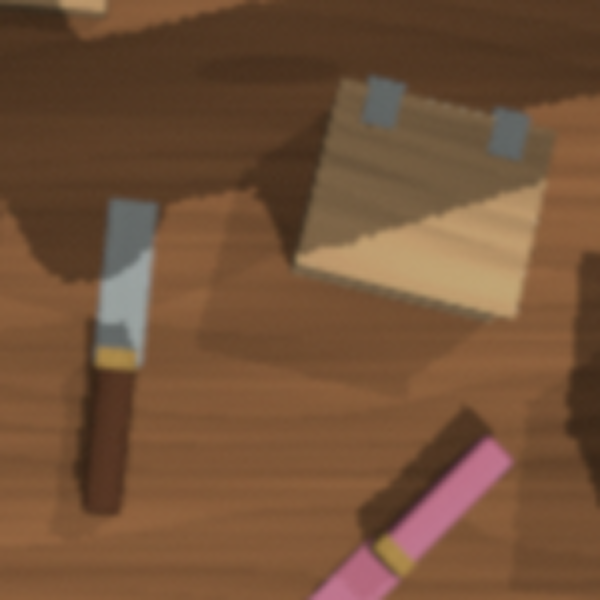

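The crop shows the lid corners at crop px (295,264), (516,318), (552,130) and (342,78). The scraper tip spans (109..158,200), its collar is at (115,358) and its handle end at (101,512).

Run:
```python
from h import *
im=get_image("top")
f=lambda u,v,z: onz(im,(u+.5)/4-.5+285,(v+.5)/4-.5+120,z)
L=[f(*p,76) for p in[(295,264),(516,318),(552,130),(342,78)]]
fl,fr,rr,rl=L; print(np.round(L,1)); print("w",np.linalg.norm(fl-fr),np.linalg.norm(rl-rr),"d",np.linalg.norm(fl-rl),np.linalg.norm(fr-rr))
print("yaw",np.degrees([np.arctan2(*(rl-fl)[[1,0]]),np.arctan2(*(rr-fr)[[1,0]]),np.arctan2(*(fl-fr)[[1,0]])-np.pi/2]),"frontmid",(fl+fr)/2)
tip=f(133.5,200,3); end=f(101,512,28); base=f(116,350,15)
d=tip-end; print(tip,base,end,np.linalg.norm(d[:2]),np.degrees(np.arctan2(d[1],d[0])))
s=read_state(); r=R.from_quat(s["ee_rot"]); print(r.as_matrix().round(3))
t=end+ (d/np.linalg.norm(d[:2]))*75; t[2]=200
print("shift to above scraper",r.inv().apply(t-s["position"]).round(1), t)
```

```text
[[ 530.1 -160.1   76. ]
 [ 498.1 -290.7   76. ]
 [ 612.4 -315.7   76. ]
 [ 644.1 -189.8   76. ]]
w 134.46521045932792 129.91753281999618 d 117.78504068868443 116.97681624567466
yaw [-14.55596167 -12.33243329 -13.76983738] frontmid [ 514.13581328 -225.44917758   76.        ]
[583.82245905 -64.18210564   3.        ] [485.71119289 -53.48966213  15.        ] [384.75437483 -44.87585842  28.        ] 200.00208333365634 -5.539400397083572
[[-0.959 -0.285 -0.   ]
 [-0.285  0.959  0.001]
 [ 0.     0.001 -1.   ]]
shift to above scraper [-425.5  443.9   45.2] [459.40412881 -52.11562571 200.        ]
```

>>> carry_out(motion=[[0, 0, 0.384, -43, 44, 4, 1], [0, 0, 0.384, -85, 89, 9, 1], [0, 0, 0.384, -128, 133, 13, 1], [0, 0, 0.384, -170, 178, 18, 1], [0, 0, 0.384, -213, 222, 22, 1]])

```text
clock: 0.82
position: [318.6, -325.4, 223.4]
ee_rot: [0.048, 0.999, -0.0, 0.0]
contact_force: [0.6, 0.6, -1.3]
gripper_width: 84.8
grasp_force: 0.0
```

>>> carry_out(motion=[[0, 0, 0, -22, 56, 4, 1], [0, 0, 0, -45, 113, 9, 1], [0, 0, 0, -68, 170, 14, 1], [0, 0, 0, -91, 227, 18, 1], [0, 0, 0, -114, 285, 23, 1]])

```text
clock: 1.45
position: [459.3, -52.4, 200.6]
ee_rot: [0.047, 0.999, 0.0, 0.0]
contact_force: [0.8, -1.3, 0.1]
gripper_width: 85.4
grasp_force: 0.0
```

Run:
```python
from h import *
im=get_image("wrist"); cv2.imwrite("pics/w1.png",im["color"]); s=read_state(); print(s["position"],s["ee_rot"])
for n,P in [("tip",(583.8,-64.2,3)),("end",(384.8,-44.9,30)),("grip",(461,-52.2,30)),("lidFL",(530.1,-160.1,76))]: print(n,proj(im,P))
```

```text
[462.84119834 -47.85958649 200.1668722 ] [4.47878301e-02 9.98994883e-01 5.43713768e-04 1.72563936e-03]
tip [318.44500145 285.35817101]
end [319.11544818  97.11684233]
grip [318.92344237 183.58032194]
lidFL [202.2899658  285.01086377]
```

View pics/w1.png

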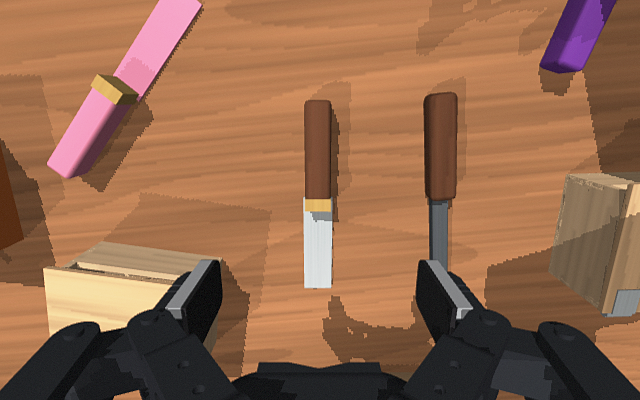

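The wrist view shows the scraper with its handle end at (317,100) and tip at (318,288), which matches the estimate. The wide box is at lower left. Descending.

>>> carry_out(motion=[[0, 0, 0, -2, 0, 45, 1], [0, 0, 0, -2, 0, 90, 1], [0, 0, 0, -2, 0, 130, 1], [0, 0, 0, -2, 0, 160, 1], [0, 0, 0, -2, 0, 182, 1]])

```text
clock: 2.12
position: [460.2, -54.8, 17.0]
ee_rot: [0.048, 0.999, -0.0, -0.001]
contact_force: [0.4, 0.3, -0.5]
gripper_width: 85.2
grasp_force: 0.0
```

>>> carry_out(motion=[[0, 0, 0, 0, 0, 0, 1], [0, 0, 0, 0, 0, 0, -1], [0, 0, 0, 0, 0, 0, -1], [0, 0, 0, 0, 0, 0, -1], [0, 0, 0, 0, 0, 0, -1]])

```text
clock: 2.75
position: [461.3, -54.5, 19.3]
ee_rot: [0.047, 0.999, 0.0, 0.001]
contact_force: [-1.0, 0.3, 5.6]
gripper_width: 23.3
grasp_force: 60.1
```

>>> carry_out(motion=[[0, 0, 0, 0, 0, 0, -1], [0, 0, 0, 0, 0, 0, -1]])

```text
clock: 3.0
position: [461.3, -54.5, 19.3]
ee_rot: [0.047, 0.999, 0.0, 0.001]
contact_force: [-1.1, 1.1, 5.8]
gripper_width: 22.6
grasp_force: 60.2
```

>>> carry_out(motion=[[0, 0, 0, 0, 0, -15, -1], [0, 0, 0, 0, 0, -40, -1], [0, 0, 0, 0, 0, -65, -1], [0, 0, 0, 0, 0, -80, -1], [0, 0, 0, 0, 0, -80, -1]])

```text
clock: 3.62
position: [461.1, -54.5, 99.3]
ee_rot: [0.048, 0.999, 0.0, 0.001]
contact_force: [0.6, -0.2, -0.6]
gripper_width: 22.6
grasp_force: 59.5
```

>>> carry_out(motion=[[0, 0, 0.03, 15, -23, 0, -1], [0, 0, 0.06, 35, -53, 0, -1], [0, 0, 0.09, 57, -87, 0, -1], [0, 0, 0.12, 78, -118, 0, -1], [0, 0, 0.145, 93, -141, 0, -1]])

```text
clock: 4.25
position: [352.6, -186.9, 97.5]
ee_rot: [0.121, 0.993, 0.0, -0.001]
contact_force: [0.7, -0.3, -1.4]
gripper_width: 23.0
grasp_force: 59.4
```

>>> carry_out(motion=[[0, 0, 0, 0, 0, 0, -1], [0, 0, 0, 0, 0, 0, -1]])

```text
clock: 4.5
position: [354.8, -186.0, 98.1]
ee_rot: [0.12, 0.993, -0.0, -0.0]
contact_force: [0.4, -0.7, -0.9]
gripper_width: 22.6
grasp_force: 59.4
```

Run:
```python
from h import *
im=get_image("wrist"); s=read_state(); p=s["position"];r=R.from_quat(s["ee_rot"]);print(p,r.as_matrix().round(3).tolist(),s["grasp_force"])
cv2.imwrite("pics/w2.png",im["color"])
for n,P in [("tip",p+r.apply([-123,0,16])),("FL",(530.1,-160.1,76)),("FR",(498.1,-290.7,76)),("FLb",(530.1,-160.1,70)),("FRb",(498.1,-290.7,70))]: print(n,proj(im,P).round(1))
im=get_image("side"); cv2.imwrite("pics/s2.png",im["color"][100:260,240:440].repeat(4,0).repeat(4,1)[:600,:800])
for n,P in [("tip",p+r.apply([-123,0,16])),("FL",(530.1,-160.1,76)),("FR",(498.1,-290.7,76))]: print(n,((proj(im,P)-[240,100])*4).round(1))
```

```text
[ 355.07312492 -185.83074857   98.15718515] [[-0.971, 0.237, -0.0], [0.237, 0.971, 0.0], [0.0, -0.0, -1.0]] 59.36426818370819
tip [318.4 447. ]
FL [421.7 484.7]
FR [212.9 484.6]
FLb [419.  474.7]
FRb [215.6 474.5]
tip [453.3 320.8]
FL [347.7 350.9]
FR [457.7 273.9]
```

View pics/w2.png

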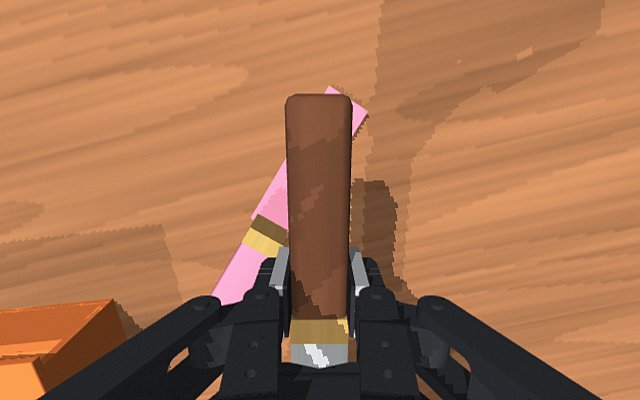

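View pics/s2.png

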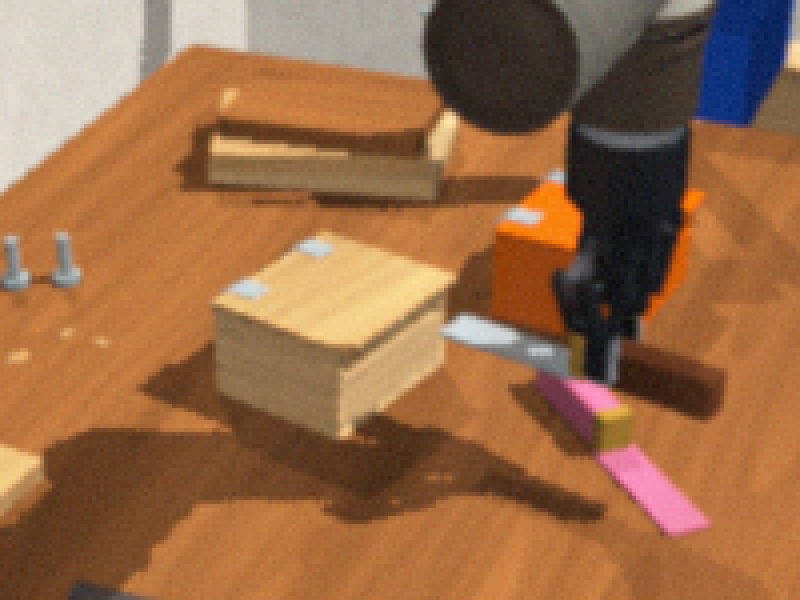

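The side view shows the blade tip at crop (447,325), just in front of the lid gap with front corners (358,348) and (457,273), as predicted. Lowering to gap height, then inserting.

>>> carry_out(motion=[[0, 0, 0, 0, 0, 12, -1], [0, 0, 0, 0, 0, 22, -1], [0, 0, 0, 0, 0, 22, -1], [0, 0, 0, -15, 0, 22, -1], [0, 0, 0, -30, 0, 22, -1]])

```text
clock: 5.22
position: [385.7, -193.7, 76.9]
ee_rot: [0.12, 0.993, -0.0, 0.001]
contact_force: [1.3, -0.3, -0.9]
gripper_width: 23.0
grasp_force: 59.4
```

>>> carry_out(motion=[[0, 0, 0, -10, 0, 0, -1], [0, 0, 0, -20, 0, 0, -1], [0, 0, 0, -30, 0, 0, -1], [0, 0, 0, -30, 0, 0, -1]])

```text
clock: 5.72
position: [413.7, -200.6, 76.4]
ee_rot: [0.12, 0.993, -0.0, 0.0]
contact_force: [-0.2, 0.0, -1.4]
gripper_width: 23.3
grasp_force: 59.4
```

Run:
```python
from h import *
s=read_state(); p=s["position"];print(p,s["contact_force"],s["wrist_torque"])
im=get_image("side"); cv2.imwrite("pics/s3.png",im["color"][140:240,270:403].repeat(6,0).repeat(6,1)[:600,:798])
```

```text
[ 413.72880235 -200.60190167   76.40986233] [-0.23689166  0.03353628 -1.43287809] [ 0.01014433  0.09803484 -0.05057927]
```

View pics/s3.png

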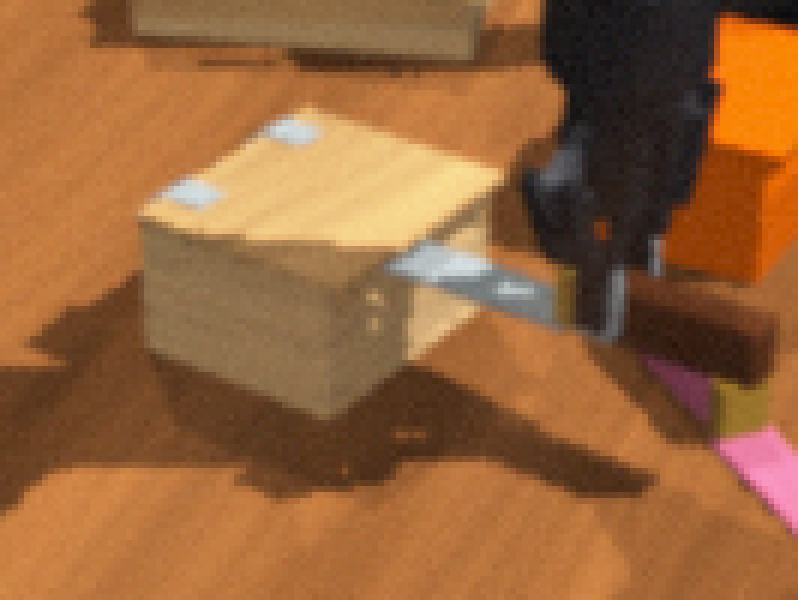

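The blade is entering the gap cleanly at about (400,262), with no contact force. Going deeper, then lifting along the lid's arc.

>>> carry_out(motion=[[0, 0, 0, -13, 0, 0, -1], [0, 0, 0, -27, 0, 0, -1], [0, 0, 0, -40, 0, 0, -1], [0, 0, 0, -40, 0, 0, -1]])

```text
clock: 6.28
position: [453.1, -210.2, 76.3]
ee_rot: [0.12, 0.993, -0.0, 0.0]
contact_force: [-0.9, -0.5, -1.8]
gripper_width: 23.1
grasp_force: 59.4
```

>>> carry_out(motion=[[0, 0, 0, 0, 0, -8, -1], [0, 0, 0, 0, 0, -16, -1], [0, 0, 0, -1, 0, -25, -1], [0, 0, 0, -2, 0, -34, -1], [0, 0, 0, -3, 0, -43, -1]])

```text
clock: 6.9
position: [454.3, -210.5, 120.0]
ee_rot: [0.12, 0.993, 0.0, -0.0]
contact_force: [0.1, -0.1, -2.8]
gripper_width: 23.0
grasp_force: 59.1
```

>>> carry_out(motion=[[0, 0, 0, -2, 0, -10, -1], [0, 0, 0, -5, 0, -20, -1], [0, 0, 0, -8, 0, -30, -1], [0, 0, 0, -12, 0, -38, -1], [0, 0, 0, -17, 0, -46, -1]])

```text
clock: 7.52
position: [471.5, -214.7, 166.0]
ee_rot: [0.12, 0.993, 0.0, 0.0]
contact_force: [-1.0, 0.6, -2.4]
gripper_width: 23.0
grasp_force: 59.1
```

>>> carry_out(motion=[[0, 0, 0, -4, 0, -7, -1], [0, 0, 0, -9, 0, -14, -1], [0, 0, 0, -15, 0, -21, -1], [0, 0, 0, -20, 0, -26, -1], [0, 0, 0, -20, 0, -26, -1]])

```text
clock: 8.15
position: [491.8, -219.7, 192.1]
ee_rot: [0.12, 0.993, -0.0, 0.001]
contact_force: [0.3, -0.4, -1.2]
gripper_width: 23.1
grasp_force: 59.4
```

Run:
```python
from h import *
s=read_state(); p=s["position"];print(p,s["contact_force"],s["wrist_torque"])
im=get_image("side"); cv2.imwrite("pics/s4.png",im["color"][100:250,240:440].repeat(4,0).repeat(4,1))
```

```text
[ 491.78001479 -219.68413968  192.08713502] [ 0.33684396 -0.40210284 -1.16582872] [-0.01149099  0.07755439  0.00039873]
```

View pics/s4.png

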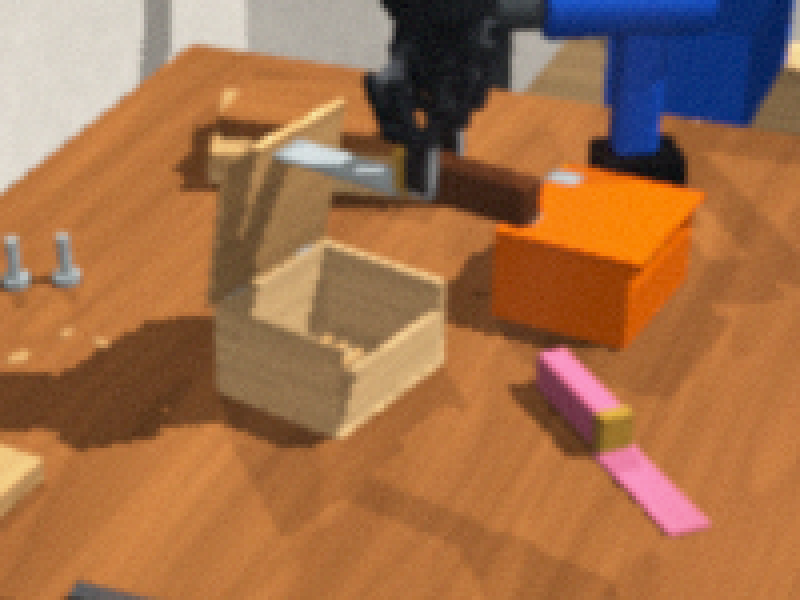

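The lid stands at roughly 75–80° with the blade tip against its underside. Drawing the blade straight back out.

>>> carry_out(motion=[[0, 0, 0, 20, 0, 0, -1], [0, 0, 0, 45, 0, 0, -1], [0, 0, 0, 75, 0, 0, -1], [0, 0, 0, 105, 0, 0, -1], [0, 0, 0, 130, 0, 0, -1]])

```text
clock: 8.82
position: [363.5, -188.3, 191.5]
ee_rot: [0.12, 0.993, -0.0, 0.0]
contact_force: [0.4, 0.3, -0.7]
gripper_width: 23.1
grasp_force: 59.4
```

>>> carry_out(motion=[[0, 0, -0.03, -7, 20, 0, -1], [0, 0, -0.06, -20, 50, 0, -1], [0, 0, -0.09, -34, 87, 0, -1], [0, 0, -0.12, -48, 124, 0, -1], [0, 0, -0.145, -60, 153, 0, -1]])

```text
clock: 9.45
position: [460.1, -52.8, 191.7]
ee_rot: [0.047, 0.999, 0.0, 0.001]
contact_force: [-0.3, -0.6, -1.2]
gripper_width: 22.8
grasp_force: 59.3
```

>>> carry_out(motion=[[0, 0, 0, 0, 0, 30, -1], [0, 0, 0, 0, 0, 65, -1], [0, 0, 0, 0, 0, 100, -1], [0, 0, 0, 0, 0, 130, -1], [0, 0, 0, 0, 0, 145, -1]])

```text
clock: 10.07
position: [458.6, -54.3, 45.0]
ee_rot: [0.047, 0.999, -0.0, -0.001]
contact_force: [0.2, 0.9, -0.9]
gripper_width: 22.5
grasp_force: 59.4
```

>>> carry_out(motion=[[0, 0, 0, 0, 0, 0, -1], [0, 0, 0, 0, 0, 7, -1], [0, 0, 0, 0, 0, 14, -1], [0, 0, 0, 0, 0, 20, -1], [0, 0, 0, 0, 0, 20, -1]])

```text
clock: 10.7
position: [458.8, -54.3, 26.1]
ee_rot: [0.048, 0.999, -0.0, -0.0]
contact_force: [0.2, -0.4, -1.1]
gripper_width: 23.2
grasp_force: 59.4
```

>>> carry_out(motion=[[0, 0, 0, 0, 0, 3, -1], [0, 0, 0, 0, 0, 5, -1], [0, 0, 0, 0, 0, 6, -1], [0, 0, 0, 0, 0, 6, -1]])

```text
clock: 11.2
position: [459.1, -54.2, 20.4]
ee_rot: [0.048, 0.999, -0.0, -0.0]
contact_force: [-0.2, -0.3, -1.2]
gripper_width: 22.9
grasp_force: 59.4
```

>>> carry_out(motion=[[0, 0, 0, 0, 0, 1, -1], [0, 0, 0, 0, 0, 1, -1]])

```text
clock: 11.45
position: [459.2, -54.2, 19.5]
ee_rot: [0.048, 0.999, 0.0, 0.0]
contact_force: [0.3, -1.0, -0.4]
gripper_width: 22.9
grasp_force: 59.4
```

Contact is beginning. I'll go 1 mm more, then release.

>>> carry_out(motion=[[0, 0, 0, 0, 0, 1, -1], [0, 0, 0, 0, 0, 1, -1]])

```text
clock: 11.7
position: [459.2, -54.2, 19.3]
ee_rot: [0.047, 0.999, 0.0, 0.0]
contact_force: [-1.9, 0.8, 7.4]
gripper_width: 23.1
grasp_force: 60.6
```

>>> carry_out(motion=[[0, 0, 0, 0, 0, 0, -0.4], [0, 0, 0, 0, 0, 0, 0], [0, 0, 0, 0, 0, 0, 0.6], [0, 0, 0, 0, 0, 0, 1], [0, 0, 0, 0, 0, 0, 1]])

```text
clock: 12.32
position: [459.1, -54.2, 18.4]
ee_rot: [0.048, 0.999, -0.0, -0.0]
contact_force: [-0.1, 1.1, -0.6]
gripper_width: 85.3
grasp_force: 0.0
```

>>> carry_out(motion=[[0, 0, 0, 0, 0, -10, 1], [0, 0, 0, 0, 0, -40, 1], [0, 0, 0, 0, 0, -85, 1], [0, 0, 0, 0, 0, -130, 1], [0, 0, 0, 0, 0, -170, 1]])

```text
clock: 12.95
position: [458.9, -54.2, 191.0]
ee_rot: [0.048, 0.999, 0.0, 0.001]
contact_force: [0.6, -0.2, -1.0]
gripper_width: 85.5
grasp_force: 0.0
```

>>> carry_out(motion=[[0, 0, 0, 0, 0, 0, 1], [0, 0, 0, 0, 0, 0, 1], [0, 0, 0, 0, 0, 0, 1]])

```text
clock: 13.32
position: [458.2, -54.3, 187.3]
ee_rot: [0.048, 0.999, -0.0, -0.001]
contact_force: [0.1, 0.7, 0.2]
gripper_width: 85.3
grasp_force: 0.0
```

Run:
```python
from h import *
s=read_state(); print(s["clock"],s["position"],s["contact_force"],abs(s["joint_vel"]).max())
im=get_image("side"); cv2.imwrite("pics/s5.png",im["color"][100:250,220:420].repeat(4,0).repeat(4,1))
```

```text
13.325 [458.18715178 -54.31401505 187.33361399] [0.09728685 0.68141077 0.21936123] 0.008561762270643125
```

View pics/s5.png

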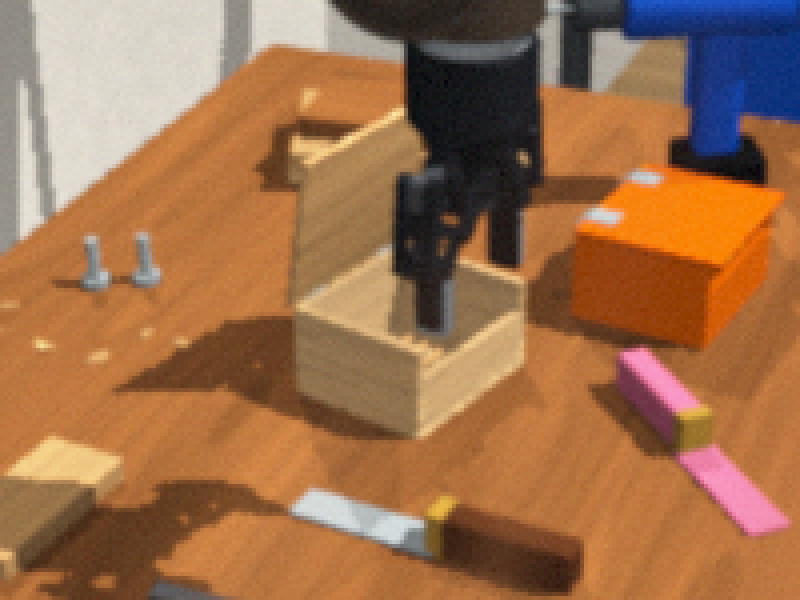

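The lid stands open, with its top edge at (400,110), and the scraper lies flat at about (440,535). Handing in.

```bash
python3 -c "
from bench import *
print(job_done())"
```

```text
the job is handed in; nothing more can be done
None
```

I handed the job in at about 13 s: the blade levered the wide box's lid up, and it stands open at roughly 75–80° (judged by eye from the side view). The scraper lies flat on the bench, clear of the box; the hand-in returned no verdict.

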